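Fetch the dotted mug with the pull hook

ROBOT

A 6-joint arm with a two-finger parallel gripper is mounted at the origin on a cart in front of the work surface, level with it; the furniture and walls round the work are solid. World frame = base frame: x ahead of the robot, y to its left, z up, the work surface at z = 0. Lengths are in mm, angles in rad, forces in N, time in s.
With the tool pointing down it reaches from about 350 to 875 mm from the base axis. Payload 4.2 kg.
Tool frame: the origin (TCP) lies at the very end of the fingers, on their centre line; the grasp point (between the pads) lies 19 mm behind it (pinch_z is the distance from the TCP to the grasp point, in mm); z points along the fingers, y is the line along which they close (so a half turn about z gives the same grasp; the last joint's range is limited). The gripper opens to 85 mm and grips with 20 to 120 N. Pads are 22 mm wide; open, the fingers measure 114 mm over their backs; the gripper's body (76 mm by 85 mm) begins 54 mm behind the grasp point. The pads swing forward as they close: fully open they stand 13 mm farther back than shut.
Start: joints at [-1.047, 0.385, 0.008, 0, -1.194, -0.259], TCP at [163.589, -603.19, 231.312] pointing down, gripper open.
Joint ranges: [-3.14, 3.14], [-1.21, 2.06], [-1.07, 1.41], [-3.16, 2.05], [-2.99, -0.16], [-3.1, 3.1]. Speed limits (rad/s): [2.79, 2.79, 3.14, 3.14, 3.14, 3.14].

INTERFACE

Orientations are given as a unit quaternion [x, y, z, w].
In Python, from bench import * gives the robot as it stands.
- The arm moves only by the tool arm_command, never from a script. Its argument "steps" is one flat list of numbers, 4 for each row, row after row: the shift along the tool's x, y, z in m, then the turn about the tool's z in rad. In form: [tx, ty, tz, roll, tx, ty, tz, roll, ...]. A call has 1 to 20 rows; each row shifts and turns the commanded pose from where the row before left it, along the tool's axes as they then stand; what a row does not reach is not made up. A row lasts 1/8 s, in which the tool goes at most 62.5 mm and 10.7 degrees, less where a joint would pass 70% of its speed; a pose out of reach is approached as far as the arm can. A call with a gripper value outside its range is refused whole. "grip" is the finger opening in m, from 0 to 0.0854, set as the call begins (left out, the last holds). The fingers move at their own pace and stop on an object; the grip force is fixed at half the most. Time passes only in rows, so rows that do not move let the fingers close. It gives the time, the measured TCP pose, the force, the opening and the grip force at its end, in the units of the state.
- read_state(): the state, without advancing time (a new reading comes with each control period).
- get_image(name): name is "side" or "top"; returns the picture (384x512x3 uint8, red, green, blue); there is no depth.
- get_calibration(name): a dict with "camera_matrix" (3x3 intrinsics, pixels), "k1" (the pictures are not rectified: a ray, as slopes to the right and down, at radius r is drawn at 1 + k1 r^2 times it, then the intrinsics apply), "cam_to_world" (4x4, takes a point from camera to world coordinates). Camera axes: x right, y down, z forward; pixel columns grow to the right and rows downward; lengths in mm; the calibration is good to about 2 mm. A picture is of the moment at which its call begins. get_calibration takes no time and is no camera call.
- job_done(): hands the job in; it is judged then, once.
The state is a dict: "clock": time; "joints": joint angles; "joint_vel": joint speeds; "joint_efforts": joint torques, N m; "position": TCP position; "ee_rot": TCP orientation; "contact_force": force on the tool from outside, world axes, zero at the start; "wrist_torque": the same for the moment, N m; "gripper_width": finger opening in mm; "grasp_force": force on a finger pad.
Only numpy, scipy, OpenCV 4.12 (cv2) and the standard library are available. Lean on these libraries where they do the work, as an engineer would, in place of code of your own. Each camera call takes 0.05 s, during which the arm holds its last target. There are 200 camera calls.

TASK

Pick up the pull hook, put its bent end through the handle of the white dotted mug and drag the mug along the counter until it stands wholly on the blue drying mat. Then unhook it and lay the pull hook down flat on the counter, clear of the mug. Drag the mug with the hook only, do not lift or tip it or touch it with the gripper or arm, and leave the plain blue mug and the french press where they stand.

Things in the scene. Friction and masses are not known exactly. Their poses are not given: they have to be found in the camera images.
- hook_grip (a point): Grip point of the loose pull hook (0.12 kg), at its balance point, half-way up the wooden handle, 11 mm above the counter when it lies flat. Handle 16 mm wide (own x), 22 mm high (z), from own y = -30 to +80 mm. A steel rod 7.6 mm thick runs on along own -y to y = -149 mm and bends at right angles into a leg along own +x. At yaw 0 own x points away from the robot, y to its left, z up.
- hook_leg (a point): Middle of the hook's bent leg, at x = +18, y = -147, z = 0 mm from hook_grip in the hook's own axes (same axes as hook_grip). The leg is 7.6 mm thick, lies along own x, and ends 22 mm past this point; the rod is 18 mm the other way.
- mug_handle (a point): Centre of the hole in the handle of the loose white mug with dots (0.22 kg, 93 mm high), 53 mm above the counter. Mug's own axes: z up, handle sticks out along -y (roughly to the robot's left), hole goes through along x. Hole 25 mm wide in y (wall at +13, grip bar from -13 to -24 mm), 30 mm high; handle up to 26 mm thick in x. Dragged by its handle, the mug slides, turns and trails behind.
- mug_foot (a point): Centre of the underside of the same mug's round body (body diameter 78 mm), at own y = +51, z = -53 mm from mug_handle; same axes.
- drying_mat: Thin blue drying mat with grey stripes, fixed, 280 mm along own x by 220 mm along own y, 1 mm thick with nothing to catch on; origin at its centre on the counter. Left of it, where the pull hook lies at the start, the counter is free out to y = 0.43 and x = 0.33 to 0.52 m.
- plain_mug: Plain dark blue mug without dots, a bystander, about 76 mm in diameter, 88 mm high, handle along own +y; origin at the centre of its underside.
- press: Glass and black french press, a bystander, 107 x 147 mm, 208 mm high, black handle along own -y; origin at the centre of its underside.

How it is judged (in metres and radians):
On the way, in this order (a step that is already met when the one before it is completed fails the run):
1. the bent end of the hook is through the handle of the dotted mug, which is not yet on the mat (distance between hook_leg and mug_handle below 0.026 m and not (x of mug_foot in the frame of drying_mat between -0.115 and 0.115 m and y of mug_foot in the frame of drying_mat between -0.085 and 0.085 m)), for 0.1 s.
2. the dotted mug stands on the mat with the hook still through its handle (distance between hook_leg and mug_handle below 0.026 m and x of mug_foot in the frame of drying_mat between -0.115 and 0.115 m and y of mug_foot in the frame of drying_mat between -0.085 and 0.085 m), for 0.1 s.
At the end, for the whole second after the job is handed in: The dotted mug stands upright on the mat, its foot's centre within 115 mm (mat's x) and 85 mm (mat's y) of the mat's centre; the pull hook lies flat on the counter (hook_grip and hook_leg below 20 mm), its leg over 50 mm from the mug's handle hole; both at rest (x of mug_foot in the frame of drying_mat between -0.115 and 0.115 m and y of mug_foot in the frame of drying_mat between -0.085 and 0.085 m and angle between mug_foot's own z axis and vertical below 0.1 rad and height (world z) of mug_foot between -0.01 and 0.008 m and height (world z) of hook_grip between 0 and 0.02 m and angle between hook_grip's own z axis and vertical below 0.2 rad and height (world z) of hook_leg below 0.02 m and distance between hook_leg and mug_handle above 0.05 m and linear speed of each of mug, pull_hook below 0.02 m/s); the robot touches nothing.
It fails at once if the gripper or arm touches the dotted mug (contact force between any of the fingers, the arm and mug above 0.5 N).
It fails at once if the dotted mug is lifted more than 25 mm or tipped more than 0.35 rad (height (world z) of mug_foot above 0.025 m or angle between mug_foot's own z axis and vertical above 0.35 rad).
It fails at once if the plain blue mug or the french press is moved more than 20 mm (distance of any of plain_mug, press from where it was at the start of the episode above 0.02 m).
It also fails if it takes over 61 s, if anything falls off the work surface, if the arm or the gripper's body presses on something with over 40 N, if the wrist force passes 120 N, or if a joint passes its speed limit or range.

## Working session

There is one attempt and no reset: what is moved stays moved. The work goes in short steps, Python scripts to look and compute and a tool call to move; the robot and the scene stay as the last step left them, time stands still between calls to the robot, and variables do not carry over. Pictures are saved under pics/ and viewed, at most 13 in all, crops included, and the job is handed in when it is done.

Besides the shell and the picture viewer there is one more tool, called after ">>>" as name(argument=value, ...) on one line, values as JSON. arm_command: Moves the arm, as the interface text tells. Its arguments: {"type":"object","properties":{"steps":{"type":"array","items":{"type":"number"}},"grip":{"type":"number"}},"required":["steps"]}

```bash
mkdir -p pics
cat > h.py <<'E'
from bench import *
import numpy as np, cv2
def snap(n,f):
    im=get_image(n); cv2.imwrite('pics/'+f,im[:,:,::-1]); return im
def ray(n,u,v):
    c=get_calibration(n);K=np.array(c["camera_matrix"]);T=np.array(c["cam_to_world"])
    d=cv2.undistortPoints(np.array([[[u,v]]],float),K,np.array([c["k1"],0,0,0.]))[0,0]
    return T[:3,3],T[:3,:3]@np.array([d[0],d[1],1])
def at(n,u,v,z=0):
    o,d=ray(n,u,v); return (o+d*(z-o[2])/d[2]).round(1)
def px(n,p):
    c=get_calibration(n);K=np.array(c["camera_matrix"]);T=np.linalg.inv(np.array(c["cam_to_world"]))
    return cv2.projectPoints(np.array([p],float),cv2.Rodrigues(T[:3,:3])[0],T[:3,3],K,np.array([c["k1"],0,0,0.]))[0].ravel().round(1)
E
python3 - <<'E'
from h import *
snap('top','t0.png');snap('side','s0.png')
for n in('top','side'):
    print(get_calibration(n))
s=read_state();print(s['position'],s['ee_rot'],s['clock'])
E
```

```text
{'camera_matrix': array([[354.33525409,   0.        , 253.43154423],
       [  0.        , 354.33525409, 191.01743947],
       [  0.        ,   0.        ,   1.        ]]), 'k1': -0.06607749721483991, 'cam_to_world': array([[-2.73433271e-02, -9.90632446e-01,  1.33789761e-01,
         3.67307056e+02],
       [-9.99587152e-01,  2.82777499e-02,  5.08871633e-03,
        -6.49708978e+01],
       [-8.82432090e-03, -1.33595384e-01, -9.90996672e-01,
         9.62834940e+02],
       [ 0.00000000e+00,  0.00000000e+00,  0.00000000e+00,
         1.00000000e+00]])}
{'camera_matrix': array([[490.34878685,   0.        , 261.32804443],
       [  0.        , 490.34878685, 194.49344519],
       [  0.        ,   0.        ,   1.        ]]), 'k1': 0.005278393485992955, 'cam_to_world': array([[ 8.62553957e-01, -3.27278535e-01,  3.85861933e-01,
        -1.13404184e+02],
       [-5.05687305e-01, -5.32360865e-01,  6.78875732e-01,
        -1.11728842e+03],
       [-1.67636625e-02, -7.80692430e-01, -6.24690571e-01,
         1.07144599e+03],
       [ 0.00000000e+00,  0.00000000e+00,  0.00000000e+00,
         1.00000000e+00]])}
[ 163.47339014 -602.69192857  230.3139395 ] [-1.31940825e-01  9.91257096e-01  9.80106895e-04 -1.64746766e-04] 0.1
```

View pics/t0.png

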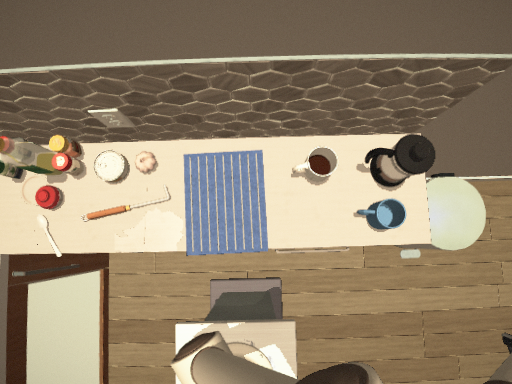

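View pics/s0.png

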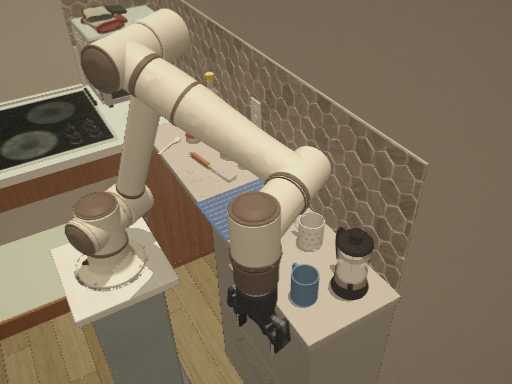

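The top view shows the hook with handle (84,217)-(129,208), rod to (169,201) and leg up to (165,188). The dotted mug is near (320,163) with its handle left at (300,169), and the mat spans (184-267,151-255). Next I'll crop closer.

Run:
```python
from h import *
a=cv2.imread('pics/t0.png');b=cv2.imread('pics/s0.png')
f=lambda i,x,y,w,h,k:cv2.resize(i[y:y+h,x:x+w],None,fx=k,fy=k,interpolation=cv2.INTER_CUBIC)
L=f(a,76,178,100,50,8)[:, :]
R=np.hstack([f(a,280,140,66,50,6)[:300],f(b,275,205,66,50,6)])
R=cv2.copyMakeBorder(R[:200+100],0,0,0,8,cv2.BORDER_CONSTANT)[:, :800]
im=np.vstack([cv2.resize(L,(800,400))[:300+100],R]); im=im[:700]
cv2.imwrite('pics/c0.png',cv2.resize(im,(685,600)))
print(im.shape)
```

```text
(700, 800, 3)
```

View pics/c0.png

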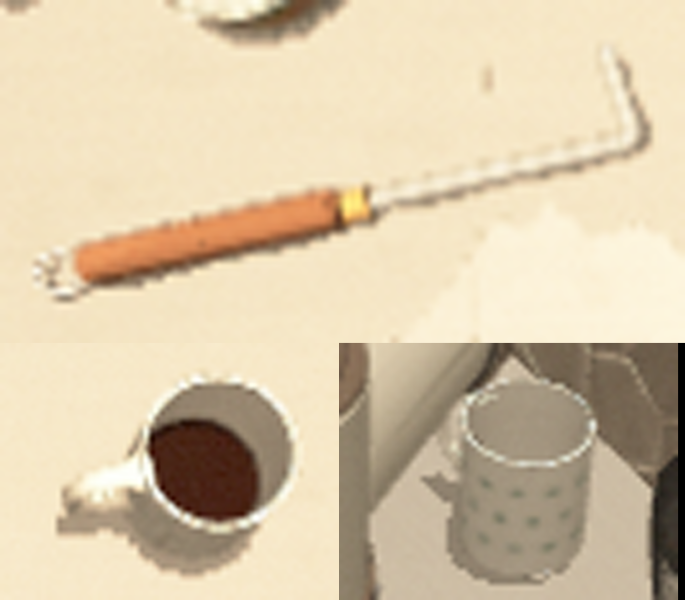

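Run:
```python
from h import *
c=lambda X,Y:(76+X/6.85,178+Y/6.857)
for p in [(78,262),(338,208),(355,205),(632,140),(608,48)]: print(p,at('top',*c(*p),11))
m=lambda X,Y:(280+X/5.137,140+(Y-343)/5.137)
for p in [(220,455),(147,455),(295,455),(220,378),(220,530)]: print('rim',at('top',*m(*p),93))
for p in [(66,495),(145,470)]: print('h',[at('top',*m(*p),z) for z in (53,70)])
for p in [(184,154),(263,150.5),(268,250),(187,255.5)]: print('mat',at('top',*p,1))
print('plain',at('top',390,213,88),at('top',361,212,50))
print('press',at('top',413,155,205),at('top',368,160,150))
print(at('top',160,164,40), at('top',110,165,60))
```

```text
(78, 262) [439.2 396.2  11. ]
(338, 208) [458.2 290.2  11. ]
(355, 205) [459.2 283.4  11. ]
(632, 140) [482.1 172.   11. ]
(608, 48) [519.3 181.8  11. ]
rim [ 553.7 -236.5   93. ]
rim [ 554.7 -200.8   93. ]
rim [ 552.7 -273.3   93. ]
rim [ 592.3 -238.7   93. ]
rim [ 516.6 -234.5   93. ]
h [array([ 543.7, -164.8,   53. ]), array([ 540.4, -162.9,   70. ])]
h [array([ 555.5, -205.6,   53. ]), array([ 552., -203.,   70.])]
mat [607.  130.9   1. ]
mat [610.2 -89.8   1. ]
mat [336.4 -94.7   1. ]
mat [327.3 123.4   1. ]
plain [ 420.6 -398.6   88. ] [ 427.8 -337.1   50. ]
press [ 539.9 -416.1  205. ] [ 543.  -332.4  150. ]
[571.9 187.6  40. ] [569.2 315.8  60. ]
```

>>> arm_command(steps=[0,0,0,-0.1664,0,0,0,-0.1664,0,0,0,-0.1664,0,0,0,-0.1664,0,0,0,-0.1664,0,0,0,-0.1664,0,0,0,-0.1664,0,0,0,-0.1664,0,0,0,-0.1664,-0.0316,-0.0362,0,0,-0.0316,-0.0362,0,0,-0.0316,-0.0362,0,0,-0.0316,-0.0362,0,0,-0.0316,-0.0362,0,0,-0.0316,-0.0362,0,0,-0.0316,-0.0362,0,0,-0.0316,-0.0362,0,0,0,0,0,0], grip=0.05)

```text
clock: 2.35
position: [401.1, -297.7, 231.0]
ee_rot: [0.773, -0.634, -0.0, -0.0]
contact_force: [-0.5, -0.1, -0.5]
gripper_width: 49.8
grasp_force: 0.0
```

>>> arm_command(steps=[-0.0458,-0.0131,0,0,-0.0458,-0.0131,0,0,-0.0458,-0.0131,0,0,-0.0458,-0.0131,0,0,-0.0458,-0.0131,0,0,-0.0458,-0.0131,0,0,-0.0458,-0.0131,0,0,-0.0458,-0.0131,0,0,-0.0458,-0.0131,0,0,-0.0458,-0.0131,0,0,-0.0458,-0.0131,0,0,-0.0458,-0.0131,0,0,-0.0458,-0.0131,0,0,0,0,0.05,0,0,0,0.05,0,0,0,0,0,0,0,0,0])

```text
clock: 4.47
position: [454.9, 317.5, 133.1]
ee_rot: [0.772, -0.636, 0.0, -0.001]
contact_force: [0.1, 0.0, 0.9]
gripper_width: 49.8
grasp_force: 0.0
```

```bash
cat >> h.py <<'E'
from scipy.spatial.transform import Rotation as Ro
def st():
    s=read_state();R=Ro.from_quat(s['ee_rot']).as_matrix()
    print('t',s['clock'],'p',s['position'].round(1) if hasattr(s['position'],'round') else s['position'],'w',s['gripper_width'],'g',s['grasp_force'],'F',np.round(s['contact_force'],1))
    return np.array(s['position']),R
def go(p,hookyaw=None):  # shift in tool axes (m) and roll to reach world p
    q,R=st(); print('shift',(R.T@(np.array(p)-q)/1000).round(4),'yaw',np.arctan2(-R[1,1],-R[0,1]).round(4))
E
python3 - <<'E'
from h import *
go([454.4,316.8,3]); print(read_state()['joints'])
snap('top','t1.png'); a=cv2.imread('pics/t1.png')
cv2.imwrite('pics/c1.png',cv2.resize(a[150:260,60:210],None,fx=5,fy=5,interpolation=cv2.INTER_CUBIC))
E
```

```text
t 4.475 p [454.9 317.5 133.1] w 49.827283206072444 g 0.0 F [0.1 0.  0.9]
shift [0.0007 0.001  0.1301] yaw 0.1916
[ 0.90204162  0.35717348 -0.3047139   0.00129048 -0.90635398 -0.71122846]
```

View pics/c1.png

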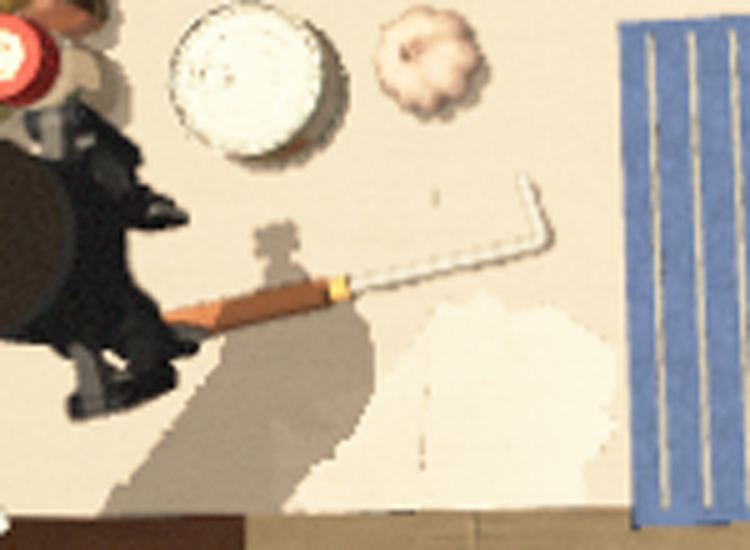

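The gripper is above the handle, in line with it and clear of the bowl. I'll descend and close.

>>> arm_command(steps=[0.0007,0.001,0.04,0,0,0,0.04,0,0,0,0.03,0,0,0,0.01,0,0,0,0.008,0,0,0,0,0])

```text
clock: 5.28
position: [453.3, 316.8, 4.3]
ee_rot: [0.772, -0.636, 0.0, -0.001]
contact_force: [-0.4, 0.4, 1.4]
gripper_width: 49.8
grasp_force: 0.0
```

>>> arm_command(steps=[0,0,0,0,0,0,0,0,0,0,0,0,0,0,0,0,0,0,0,0,0,0,0,0], grip=0.0)

```text
clock: 6.02
position: [453.3, 316.8, 4.5]
ee_rot: [0.772, -0.636, 0.0, -0.001]
contact_force: [0.3, -0.3, 6.3]
gripper_width: 14.7
grasp_force: 60.5
```

>>> arm_command(steps=[0,0,-0.02,0,0,0,-0.04,0,0,0,-0.035,0,0.0453,0.0088,0,0,0.0453,0.0088,0,0,0.0453,0.0088,0,0,0.0453,0.0088,0,0,0.0453,0.0088,0,0,0.0453,0.0088,0,0,0.0453,0.0088,0,0,0.0453,0.0088,0,0.04,0,0,0.03,0,0,0,0,0,0,0,0,0])

```text
clock: 7.78
position: [453.0, -52.7, 68.8]
ee_rot: [0.759, -0.651, 0.0, -0.0]
contact_force: [0.4, 0.2, -1.0]
gripper_width: 14.5
grasp_force: 59.6
```

Run:
```python
from h import *
go([452.9,-52,46.5])
snap('top','t2.png');snap('side','s2.png')
a=cv2.imread('pics/t2.png');b=cv2.imread('pics/s2.png')
f=lambda i,x,y,w,h,k:cv2.resize(i[y:y+h,x:x+w],None,fx=k,fy=k,interpolation=cv2.INTER_CUBIC)
cv2.imwrite('pics/c2.png',np.hstack([f(a,245,130,100,120,4),f(b,230,170,100,120,4)]))
```

```text
t 7.775 p [453.  -52.7  68.8] w 14.479291644337415 g 59.6393358707428 F [ 0.4  0.2 -1. ]
shift [-0.0007 -0.      0.0223] yaw 0.1526
```

View pics/c2.png

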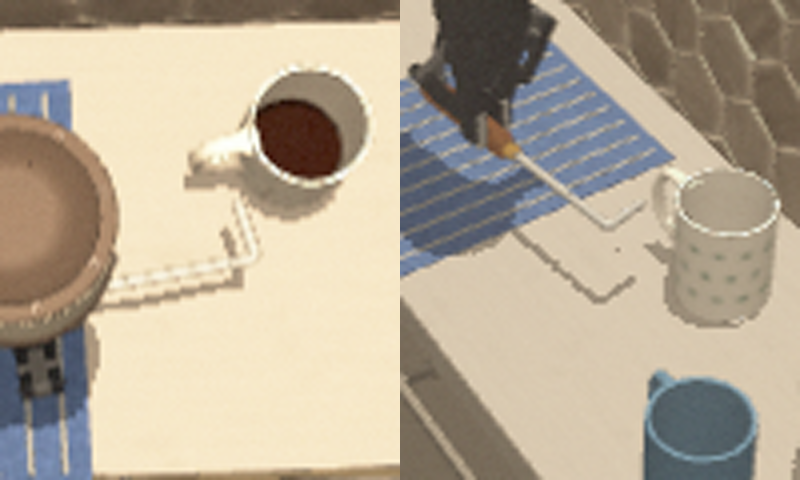

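Run:
```python
from h import *
y=.1526; g=np.array([453,-52.7,75.3]); R=Ro.from_euler('z',y).as_matrix()
for n,o in(('corner',(0,-147,0)),('tip',(40,-147,0))):
    p=g+R@np.array(o); print(n,p.round(1),px('top',p),px('side',p))
h=np.array([547,-186.5,53]);
for t in('top','side'):
  print(t,'hole',px(t,h),'bar out',px(t,h+[-3.4,24,0]),'foot',px(t,[554,-237,0]),'rim',px(t,[554,-237,93]),'hole top/bot',px(t,h+[0,0,15]),px(t,h-[0,0,15]))
def tri(a,b):
    A=[];B=[]
    for n,q in(('top',a),('side',b)):
        o,d=ray(n,*q);d/=np.linalg.norm(d);P=np.eye(3)-np.outer(d,d);A.append(P);B.append(P@o)
    return np.linalg.lstsq(np.vstack(A),np.hstack(B),rcond=None)[0].round(1)
print(tri((307.5,194.5),(282.5,226.2)),tri((305.2,180),(290.5,221.2)))
b=cv2.imread('pics/s2.png')
cv2.imwrite('pics/c3.png',cv2.resize(b[200:260,275:345],None,fx=10,fy=10,interpolation=cv2.INTER_CUBIC))
```

```text
corner [ 475.3 -198.    75.3] [308.  194.1] [281.2 226.3]
tip [ 514.9 -191.9   75.3] [304.9 178.7] [291.1 220.6]
top hole [301.1 168.1] bar out [292.  169.6] foot [316.8 168.9] rim [323.  161.7] hole top/bot [301.8 167. ] [300.4 169.2]
side hole [298.7 221.4] bar out [293.5 217.4] foot [309.1 242.6] rim [310.5 220.2] hole top/bot [298.8 217.7] [298.5 224.9]
[ 477.  -197.9   74.1] [ 511.9 -192.7   74.7]
```

View pics/c3.png

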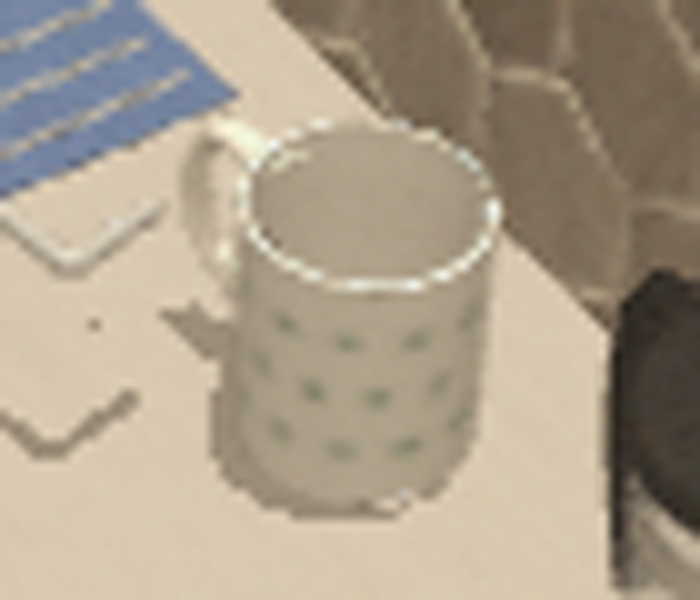

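The side view shows the handle ring with its outer edge near (293,219.5) and its hole near (297.5,220), close to my prediction. I'll triangulate it quickly.

Run:
```python
from h import *
def tri(a,b):
    A=[];B=[]
    for n,q in(('top',a),('side',b)):
        o,d=ray(n,*q);d/=np.linalg.norm(d);P=np.eye(3)-np.outer(d,d);A.append(P);B.append(P@o)
    return np.linalg.lstsq(np.vstack(A),np.hstack(B),rcond=None)[0].round(1)
print(tri((322.8,161.8),(312,220.5)),tri((293.2,169.6),(293.4,219.5)))
```

```text
[ 556.4 -237.9   90.4] [ 543.2 -165.7   47.3]
```

>>> arm_command(steps=[0,0,0.0225,0,0,-0.01,0,0,0,-0.01,0,0,0,-0.008,0,0,0,-0.008,0,0,0,-0.008,0,0,0,-0.007,0,0,0,0,0,0])

```text
clock: 8.88
position: [503.5, -45.2, 45.8]
ee_rot: [0.759, -0.652, 0.0, -0.0]
contact_force: [0.4, 0.3, -0.7]
gripper_width: 14.8
grasp_force: 59.7
```

Run:
```python
from h import *
st()
snap('top','t4.png');snap('side','s4.png')
a=cv2.imread('pics/t4.png');b=cv2.imread('pics/s4.png')
f=lambda i,x,y,w,h,k:cv2.resize(i[y:y+h,x:x+w],None,fx=k,fy=k,interpolation=cv2.INTER_CUBIC)
cv2.imwrite('pics/c4.png',np.hstack([f(a,280,140,57,80,7),f(b,275,195,57,80,7)]))
```

```text
t 8.875 p [503.5 -45.2  45.8] w 14.847016993790776 g 59.650983810424805 F [ 0.4  0.3 -0.7]
```

View pics/c4.png

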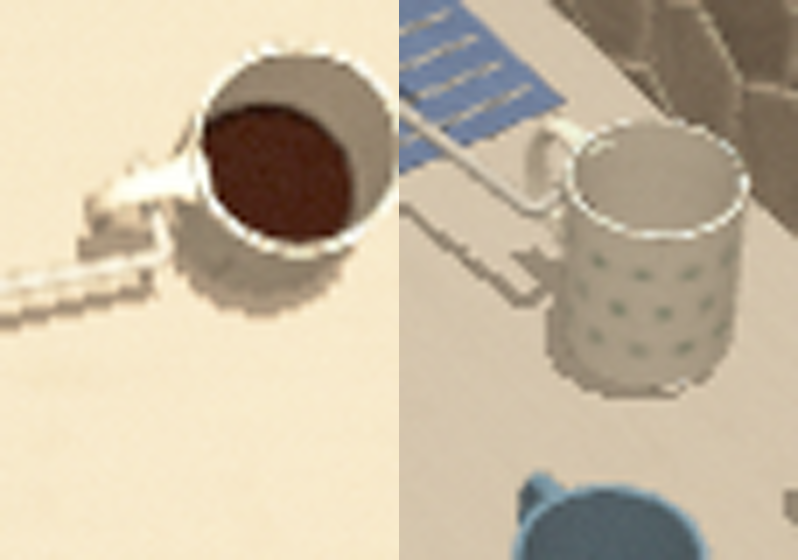

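The leg is through the handle with no contact force. I'll drag along the hook's own +y.

>>> arm_command(steps=[-0.003,0,0,0,-0.004,0,0,0,-0.006,0,0,0,-0.008,0,0,0,-0.01,0,0,0,-0.01,0,0,0,-0.01,0,0,0,-0.01,0,0,0,-0.01,0,0,0,-0.01,0,0,0,-0.01,0,0,0,-0.01,0,0,0,-0.01,0,0,0,-0.01,0,0,0])

```text
clock: 10.72
position: [484.6, 75.0, 45.8]
ee_rot: [0.759, -0.652, -0.0, 0.0]
contact_force: [0.9, -1.5, -1.1]
gripper_width: 14.8
grasp_force: 59.6
```

Run:
```python
from h import *
st()
snap('top','t5.png');snap('side','s5.png')
a=cv2.imread('pics/t5.png');b=cv2.imread('pics/s5.png')
f=lambda i,x,y,w,h,k:cv2.resize(i[y:y+h,x:x+w],None,fx=k,fy=k,interpolation=cv2.INTER_CUBIC)
cv2.imwrite('pics/c5.png',np.hstack([f(a,240,130,80,90,5),f(b,240,180,80,90,5)]))
```

```text
t 10.725 p [484.6  75.   45.8] w 14.791172685624428 g 59.62005436420441 F [ 0.9 -1.5 -1.1]
```

View pics/c5.png

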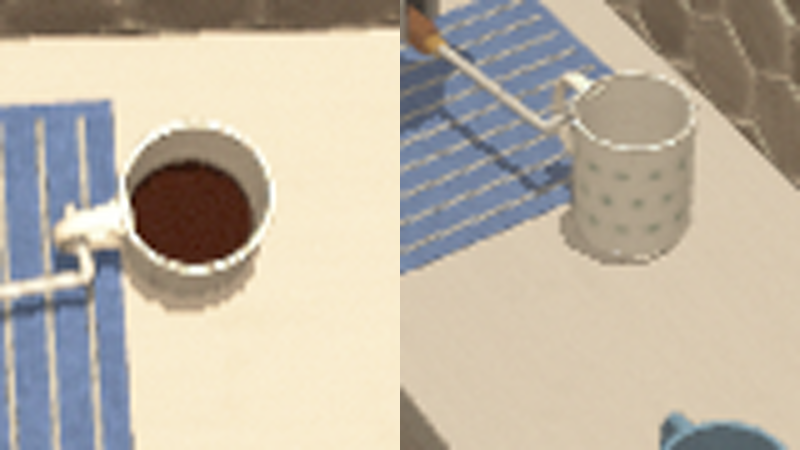

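The mug, with its rim centre at about (280,169), is trailing cleanly with the hook engaged. I'll keep going.

>>> arm_command(steps=[-0.006,0,0,0,-0.01,0,0,0,-0.01,0,0,0,-0.01,0,0,0,-0.01,0,0,0,-0.01,0,0,0,-0.01,0,0,0,-0.01,0,0,0,-0.01,0,0,0,-0.01,0,0,0,-0.01,0,0,0,-0.009,0,0,0,-0.007,0,0,0,-0.005,0,0,0,-0.003,0,0,0,0,0,0,0,0,0,0,0])

```text
clock: 12.95
position: [465.3, 203.0, 45.9]
ee_rot: [0.759, -0.652, 0.0, -0.0]
contact_force: [-0.0, -0.3, -0.8]
gripper_width: 14.3
grasp_force: 59.7
```

Run:
```python
from h import *
st()
snap('top','t6.png');snap('side','s6.png')
a=cv2.imread('pics/t6.png');b=cv2.imread('pics/s6.png')
f=lambda i,x,y,w,h,k:cv2.resize(i[y:y+h,x:x+w],None,fx=k,fy=k,interpolation=cv2.INTER_CUBIC)
cv2.imwrite('pics/c6.png',np.hstack([f(a,190,130,80,110,5),f(b,205,150,80,110,5)]))
```

```text
t 12.95 p [465.3 203.   45.9] w 14.32802235931362 g 59.65051352977753 F [-0.  -0.3 -0.8]
```

View pics/c6.png

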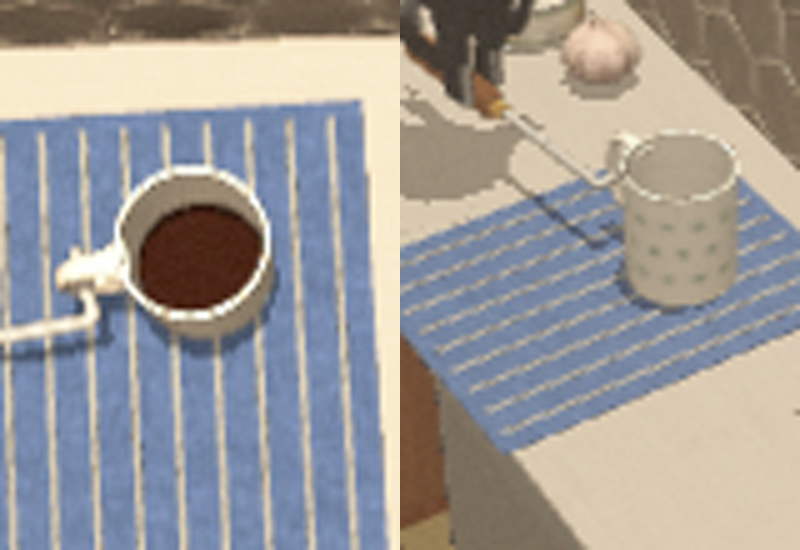

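Run:
```python
from h import *
c=at('top',229,178.4,93); t=at('top',190+58/5,130+272/5,55)
R=Ro.from_euler('z',.1526).as_matrix(); leg=np.array([465.3,203,52.4])+R@np.array([18,-147,0])
d=(t-c)[:2];d/=np.linalg.norm(d); hole=c[:2]+51*d
print(c,t,'yaw',np.arctan2(-d[0],d[1]),'hole',hole,'leg',leg, 'own', R.T[:2,:2]@(leg[:2]-hole))
```

```text
[ 5.182e+02 -5.000e-01  9.300e+01] [511.1  73.9  55. ] yaw 0.09514198922768571 hole [513.35507565  50.26934812] leg [505.43606465  60.44440974  52.4       ] own [-6.2802906  11.26057566]
```

Foot is near (518,0), well inside the mat, and the leg is about 11 mm off the hole centre against the bar. I'll centre it and withdraw.

>>> arm_command(steps=[0.005,0,0,0,0.005,0,0,0,0,0.006,0,0,0,0.008,0,0,0,0.008,0,0,0,0.008,0,0,0,0.01,0,0,0,0.012,0,0,0,0.012,0,0,0,0,0,0])

```text
clock: 14.3
position: [402.3, 182.9, 45.9]
ee_rot: [0.759, -0.651, -0.0, 0.0]
contact_force: [-0.4, 0.1, -1.3]
gripper_width: 14.7
grasp_force: 59.7
```

Run:
```python
from h import *
st()
snap('top','t7.png');snap('side','s7.png')
a=cv2.imread('pics/t7.png');b=cv2.imread('pics/s7.png')
f=lambda i,x,y,w,h,k:cv2.resize(i[y:y+h,x:x+w],None,fx=k,fy=k,interpolation=cv2.INTER_CUBIC)
cv2.imwrite('pics/c7.png',np.hstack([f(a,190,130,80,110,5),f(b,205,150,80,110,5)]))
```

```text
t 14.3 p [402.3 182.9  45.9] w 14.712621766378037 g 59.66413378715515 F [-0.4  0.1 -1.3]
```

View pics/c7.png

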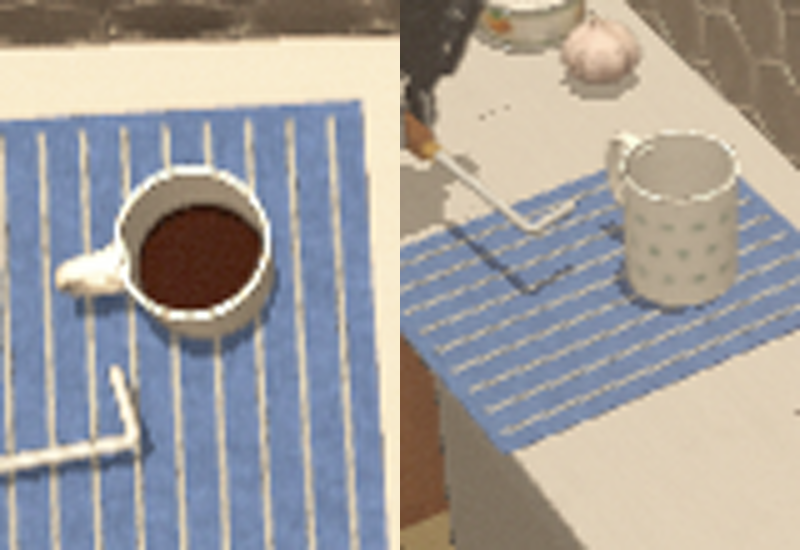

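The hook is free of the handle and the mug hasn't moved. I'll move left, lower, release and retreat.

>>> arm_command(steps=[-0.03,0,0,0,-0.03,0,0,0,-0.03,0,0,0,-0.033,0,0,0,0,0,0.02,0,0,0,0.012,0,0,0,0.005,0,0,0,0.003,0,0,0,0.0012,0,0,0,0,0,0,0,0,0])

```text
clock: 15.78
position: [384.9, 305.0, 4.9]
ee_rot: [0.759, -0.652, -0.0, -0.0]
contact_force: [0.1, -0.4, -2.2]
gripper_width: 14.6
grasp_force: 59.7
```

>>> arm_command(steps=[0,0,0,0,0,0,0,0,0,0,0,0,0,0,0,0,0,0,-0.01,0,0,0,-0.03,0,0,0,-0.04,0,0,0,-0.04,0,0,0,-0.04,0,0,0,0,0,0,0,0,0], grip=0.05)

```text
clock: 17.15
position: [384.3, 304.4, 164.6]
ee_rot: [0.759, -0.652, -0.0, 0.0]
contact_force: [-0.1, 0.2, -0.4]
gripper_width: 50.0
grasp_force: 0.0
```

Run:
```python
from h import *
st()
snap('top','t8.png');snap('side','s8.png')
a=cv2.imread('pics/t8.png');b=cv2.imread('pics/s8.png')
f=lambda i,x,y,w,h,k:cv2.resize(i[y:y+h,x:x+w],None,fx=k,fy=k,interpolation=cv2.INTER_CUBIC)
cv2.imwrite('pics/c8.png',np.hstack([f(a,70,140,200,130,2)[:260],f(b,140,120,150,130,2)]))
```

```text
t 17.15 p [384.3 304.4 164.6] w 49.95655398313514 g 0.0 F [-0.1  0.2 -0.4]
```

View pics/c8.png

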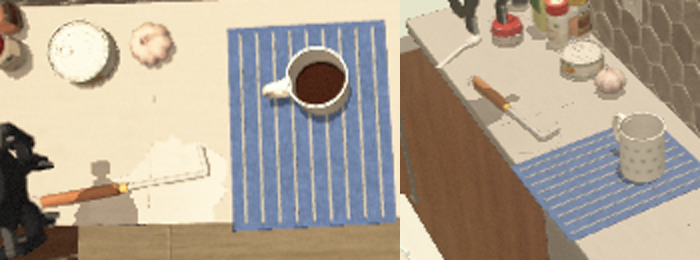

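The hook lies flat on the counter left of the mat. The mug stands upright on the mat, and the gripper is clear of both.

```bash
python3 -c "
from bench import *
print(job_done())"
```

```text
the job is handed in; nothing more can be done
None
```

I dragged the dotted mug onto the mat with the hook, then unhooked it and laid the hook flat on the counter, clear of the mug; the job is handed in at about 17 s on the robot's clock, and no verdict was returned.

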